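Rake a dropped brass spacer out from under the bench shelf

ROBOT

A 7-joint arm with a two-finger parallel gripper is mounted at the origin on the work surface. World frame = base frame: x ahead of the robot, y to its left, z up, the work surface at z = 0. Lengths are in m, angles in rad, forces in N, time in s.
With the tool pointing down it reaches from about 0.425 to 0.925 m from the base axis. Payload 6.8 kg.
Tool frame: the origin (TCP) lies between the finger pads; the fingertips stand 11 mm ahead of it and the grasp point (between the pads) lies 8 mm behind it; z points along the fingers, y is the line along which they close (so a half turn about z gives the same grasp; the last joint's range is limited). The gripper opens to 85 mm and grips with 20 to 120 N. Pads are 22 mm wide; open, the fingers measure 114 mm over their backs; the gripper's body (76 mm by 85 mm) begins 54 mm behind the grasp point. The pads swing forward as they close: fully open they stand 13 mm farther back than shut.
Start: joints at [-1.423, 0.477, 0.022, 1.555, -0.011, 1.109, -0.083], TCP at [0.171, 0.653, 0.242] pointing down, gripper open.
Joint ranges: [-2.96, 2.96], [-0.34, 2.1], [-1.41, 1.46], [0.24, 2.44], [-1.37, 4.51], [0.17, 1.92], [-2.96, 2.96]. Speed limits (rad/s): [2.39, 2.39, 3.14, 3.14, 3.14, 3.14, 3.14].

INTERFACE

Orientations are given as a rotation vector (axis times angle).
In Python, from bench import r gives the robot as it stands.
- The arm moves only by the tool send_rows, never from a script. Its argument "deltas" is a list of rows, each an object of numbers: "dx", "dy", "dz": the shift along the world's x, y, z in mm; "rx", "ry", "rz": the turn, a rotation vector about the world's x, y, z in degrees. A call has 1 to 5 rows; each row is the pose to reach, as a shift and turn from the pose commanded when the call began; what a row does not reach only later rows make up. A row lasts 1/12 s, in which the tool goes at most 41.7 mm and 7.16 degrees, less where a joint would pass 70% of its speed; a pose out of reach is approached as far as the arm can. A call with a gripper value outside its range is refused whole. "jaw" is the finger opening in mm, from 0 to 85.4, set as the call begins (left out, the last holds). The fingers move at their own pace and stop on an object; "newtons" is the grip in N (left out, the last holds). Time passes only in rows, so rows that repeat a pose let the fingers close. It gives the time, the measured TCP pose, the force, the opening and the grip force at its end, in the units of the state.
- r.get_obs(): the state, without advancing time (a new reading comes with each control period).
- r.grab_frame(name): name is "side" or "top" or "wrist"; returns a dict with "frame" (400x640x3 uint8, blue, green, red), "z_map" (400x640 float32, m along the optical axis (not along the pixel's ray), 0 where there is no reading), "vertical_fov" (degrees; the focal length in pixels is half the picture's height over the tangent of half this angle, whatever the lens; pixels are square), "cx", "cy" (the principal point, pixels), "distortion" ([k1, k2, p1, p2, k3] as OpenCV has them; the pictures are not rectified), "xyz" and "orientation" of the camera in the world. Camera axes: x right, y down, z forward; pixel columns grow to the right and rows downward; lengths in m; the calibration is good to about 2 mm. A picture is of the moment at which its call begins.
- r.hand_in(): hands the job in; it is judged then, once.
The state is a dict: "clock": time; "joints": joint angles; "qvel": joint speeds; "tau": joint torques, N m; "tcp_pos": TCP position; "orientation": TCP orientation; "contact_force": force on the tool from outside, world axes, zero at the start; "moment": the same for the moment, N m; "grip_width": finger opening in m; "gripper_force": force on a finger pad.
Only numpy, scipy, OpenCV 4.12 (cv2) and the standard library are available. Lean on these libraries where they do the work, as an engineer would, in place of code of your own. Each camera call takes 0.05 s, during which the arm holds its last target. There are 200 camera calls.

TASK

A brass spacer ring has rolled under the low wire shelf on the fan-repair bench. Pick up the orange-handled rake, reach in under the shelf behind the brass ring and drag it straight out towards you with the rake, never with the hand, until the ring and the rake are both completely out in front of the shelf; then let go of the rake, lying flat on the bench. Leave the steel ring, the black rubber foot and the fan where they are.

Things in the scene. Friction and masses are not known exactly. Their poses are not given: they have to be found in the camera images.
- shelf: Fixed low shelf of see-through wire grid, 160 mm deep (x), 500 wide (y), underside 80 mm above the bench, top 86. Open all round, legs at its corners. Origin on the bench under its centre; front edge (robot side) 80 mm to -x. A small motor and carton stand on its ends, up to 125 mm high; a thin pale mat lies under it. Three parts lie beneath, 30 to 55 mm behind the edge, over 70 mm apart in y.
- shelf_edge (a point): Middle of the shelf's front edge, at bench height; axes as the shelf's.
- rake: Loose rake, about 0.2 kg, lying stably on the bench. Origin under its handle's centre, +x towards the blade. Orange handle 60 mm long (x), 26 wide (y, grip across this), 50 high; flat steel strip 20 mm wide, top 33 mm up; blade an upright plate across the end, 64 mm wide, from the bench to 33 mm up, 4 thick, its ends turned in 12 mm towards the handle, 56 mm apart inside.
- rake_grip (a point): Point to grip, centre of the rake's handle, 30 mm above its underside; axes as the rake's.
- rake_blade (a point): Middle of the bottom of the blade's inner face, 170 mm ahead of the rake's origin; axes as the rake's.
- brass_ring: The dropped part: yellow brass ring, 36 mm outside, 20 mm hole, 12 mm high, about 70 g, lying flat on the bench under the shelf. Origin at the centre of its underside.
- steel_ring: Bystander: grey steel ring of the same size, under the shelf. Origin at the centre of its underside.
- rubber_foot: Bystander: black rubber foot, a solid disc 36 mm across and 12 mm high, under the shelf. Origin at the centre of its underside.
- fan: Bystander: round black fan with a metal motor hub, 120 mm across, 53 mm high, on the bench to the robot's left. Origin at the centre of its underside.
Mind the look-alikes: they are no part of the job. There is more than one size of the rake; the job needs the largest.

How it is judged:
By the outcome, as a careful person would: the job done as asked, in the order asked, and still so for the second after the job is handed in, with the robot touching nothing.
It also fails if it takes over 45 s, if anything falls off the work surface, if the arm or the gripper's body presses on something with over 40 N, if the wrist force passes 120 N, or if a joint passes its speed limit or range.

## Working session

There is one attempt and no reset: what is moved stays moved. The work goes in short steps, Python scripts to look and compute and a tool call to move; the robot and the scene stay as the last step left them, time stands still between calls to the robot, and variables do not carry over. Pictures are saved under pics/ and viewed, at most 10 in all, crops included, and the job is handed in when it is done.

Besides the shell and the picture viewer there is one more tool, called after "Call:" by a JSON object that holds its "op" and its "data", one argument or row to a line. send_rows: Moves the arm, as the interface text tells. Its arguments: {"type":"object","properties":{"deltas":{"type":"array","items":{"type":"object","properties":{"dx":{"type":"number"},"dy":{"type":"number"},"dz":{"type":"number"},"rx":{"type":"number"},"ry":{"type":"number"},"rz":{"type":"number"}}}},"jaw":{"type":"number"},"newtons":{"type":"number"}},"required":["deltas"]}

```bash
mkdir -p pics; cat > h.py <<'E'
import numpy as np, cv2, pickle
from scipy.spatial.transform import Rotation as R
def K(f):
    h=f["frame"].shape[0]; fl=h/2/np.tan(np.radians(f["vertical_fov"])/2)
    return np.array([[fl,0,f["cx"]],[0,fl,f["cy"]],[0,0,1]])
def rot(f):
    o=np.array(f["orientation"],float)
    return R.from_rotvec(o).as_matrix() if o.shape==(3,) else o
def rays(f,uv):
    p=cv2.undistortPoints(np.array(uv,float).reshape(-1,1,2),K(f),np.array(f["distortion"],float)).reshape(-1,2)
    return np.c_[p,np.ones(len(p))]
def cloud(f):
    h,w=f["z_map"].shape; v,u=np.mgrid[:h,:w]
    d=rays(f,np.c_[u.ravel(),v.ravel()])
    return ((d*f["z_map"].reshape(-1,1))@rot(f).T+f["xyz"]).reshape(h,w,3)
def plane(f,uv,z):
    d=rays(f,uv)@rot(f).T; o=np.array(f["xyz"])
    return o+d*((z-o[2])/d[:,2])[:,None]
E
python3 - <<'E'
from bench import r
import cv2,pickle,numpy as np
for n in["top","side"]:
    f=r.grab_frame(n); pickle.dump(f,open(n+".pkl","wb")); cv2.imwrite(f"pics/{n}0.png",f["frame"])
    print(n,f["xyz"],f["orientation"],f["vertical_fov"],f["distortion"])
print(r.get_obs())
E
```

```text
top [0.44617624 0.01972368 1.24965213] [-2.22671466  2.17597783 -0.07579277] 52.16879382810089 [0.00046217 0.         0.         0.         0.        ]
side [ 0.06559818 -0.46926762  0.76247356] [-2.24783442  0.94869688 -0.36494046] 57.22583201712904 [-0.02560159  0.          0.          0.          0.        ]
{'clock': 0.1, 'joints': array([-1.4231051 ,  0.47771768,  0.02238944,  1.55632736, -0.01151204,
        1.10929406, -0.08312143]), 'qvel': array([-2.84978653e-04, -1.03663340e-04,  1.00699842e-03, -3.98966745e-03,
        9.10838389e-04, -1.36875496e-03, -2.84280639e-06]), 'tau': array([ 3.74387484e-03, -5.97756600e+01,  1.61335174e+00, -2.81953382e+01,
        1.28204082e-02,  4.99444257e-03, -1.27885303e-05]), 'tcp_pos': array([0.17068847, 0.65254455, 0.24143431]), 'orientation': array([-4.00766147e-01, -3.11584484e+00,  2.53794528e-03]), 'contact_force': array([ 0.08602298, -0.01007973, -0.65388758]), 'moment': array([-0.03543412,  0.01095002,  0.02540744]), 'gripper_force': 0.0, 'grip_width': 0.08567357953361461}
```

View pics/top0.png

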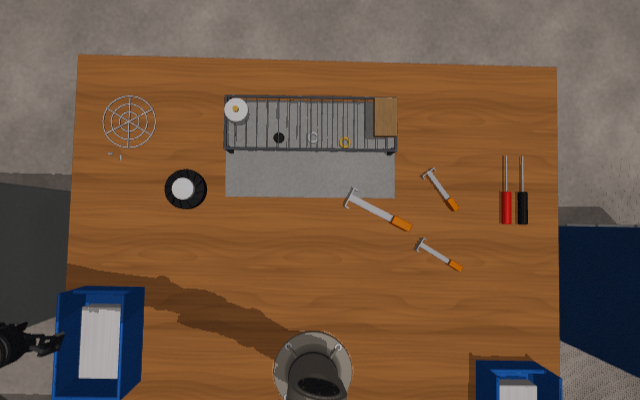

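View pics/side0.png

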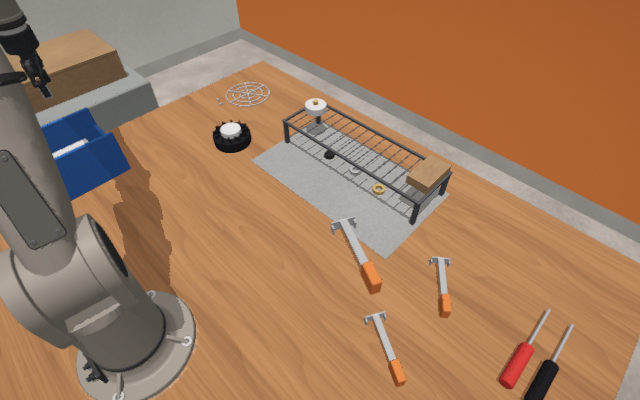

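Top view: the largest rake has its handle at about (401,224) and its blade at (350,198). The brass ring is at (344,142), steel ring (313,137), foot (279,137) and the shelf's front edge at row ~151. The side view agrees, with the brass ring at (378,188) and the handle at (371,275).

```bash
python3 - <<'E'
from h import *
for n,hb,rb in [("top",(385,210,415,236),(335,132,353,150)),("side",(355,258,386,295),(368,180,388,197))]:
    f=pickle.load(open(n+".pkl","rb")); P=cloud(f); hsv=cv2.cvtColor(f["frame"],cv2.COLOR_BGR2HSV)
    b=hb; m=np.zeros(hsv.shape[:2],bool); m[b[1]:b[3],b[0]:b[2]]=True
    o=m&(hsv[...,1]>200)&(hsv[...,2]>150)&(hsv[...,0]<18)
    q=P[o]; q=q[q[:,2]>.04]
    rc=cv2.minAreaRect((q[:,:2]*1000).astype(np.float32)); print(n,"handle",rc,len(q),np.median(q[:,2]))
    b=rb; m[:]=False; m[b[1]:b[3],b[0]:b[2]]=True
    y=m&(hsv[...,0]>17)&(hsv[...,0]<32)&(hsv[...,1]>120)&(hsv[...,2]>90)
    v,u=np.nonzero(y); g=plane(f,np.c_[u,v],.012); print("brass",len(u),cv2.minEnclosingCircle((g[:,:2]*1000).astype(np.float32)), np.median(P[y],0))
f=pickle.load(open("top.pkl","rb"))
P=cloud(f)
print("steel,foot",plane(f,[(313,137),(279,137)],.012))
print("shelf corners",plane(f,[(226,151),(396,153),(226,97),(396,97)],.086))
# blade
s=P[180:215,338:400]; k=(s[...,2]>.022)&(s[...,2]<.04); q=s[k]
print("steel strip",len(q),np.median(q[:,2]))
bx=(q[:,:2]*1000).astype(np.float32)
c=cv2.fitLine(bx,cv2.DIST_L2,0,.01,.01).ravel(); print(c)
print(P[185:215,340:375,:][ (P[185:215,340:375,2]>.02)].min(0),P[185:215,340:375,:][ (P[185:215,340:375,2]>.02)].max(0))
im=cv2.resize(f["frame"][85:245,215:435],None,fx=3.5,fy=3.5,interpolation=cv2.INTER_CUBIC);cv2.imwrite("pics/c.png",im)
E
```

```text
top handle ((445.60089111328125, -253.4272003173828), (55.901031494140625, 23.333934783935547), 63.17441940307617) 153 0.04774979639989696
brass 66 ((689.74853515625, -83.05598449707031), 17.28314971923828) [ 0.68974958 -0.08474181  0.01017376]
side handle ((0.0, 0.0), (0.0, 0.0), 0.0) 0 nan
brass 72 ((685.5028076171875, -87.124267578125), 19.759016036987305) [ 0.68753613 -0.08675702  0.00967328]
steel,foot [[0.70268792 0.01368118 0.012     ]
 [0.69999916 0.11751094 0.012     ]]
shelf corners [[ 0.64047784  0.26193538  0.086     ]
 [ 0.64703595 -0.22591509  0.086     ]
 [ 0.79718876  0.26730847  0.086     ]
 [ 0.81068379 -0.22393835  0.086     ]]
steel strip 294 0.03115913035500173
[ 4.2016366e-01  9.0744835e-01  4.9850049e+02 -1.4387772e+02]
[ 0.44617624 -0.17385984  0.02022944] [0.54850432 0.01972368 1.24965213]
  return _methods._mean(a, axis=axis, dtype=dtype,
  ret = ret.dtype.type(ret / rcount)
```

View pics/c.png

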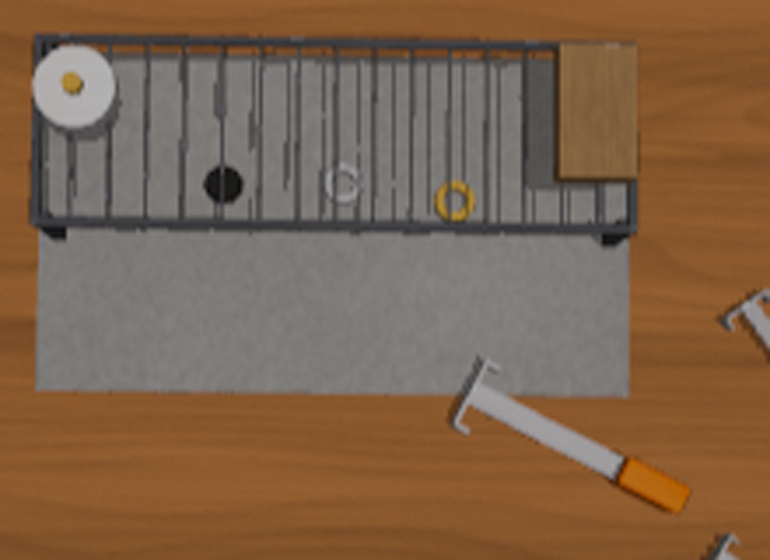

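Measured: handle centre about (446,-253) mm with yaw ~64°, so the blade is at about (520,-100). Brass ring is at about (688,-85) and the shelf edge there is x≈645, which puts the ring 43 mm behind it, as stated. I'll swing round the base with about -101° of turn, since that keeps the last joint in range.

Call:
{"op": "send_rows", "data": {
  "deltas": [
    {"dx": 36, "dy": -18, "rz": -4},
    {"dx": 72, "dy": -36, "rz": -8},
    {"dx": 108, "dy": -54, "rz": -12},
    {"dx": 144, "dy": -72, "rz": -16},
    {"dx": 180, "dy": -90, "rz": -20}
  ],
  "jaw": 85,
  "newtons": 80
}}

```text
$.deltas[0]: bad value
```

Call:
{"op": "send_rows", "data": {
  "deltas": [
    {"dx": 24, "dy": -33, "rz": -4},
    {"dx": 48, "dy": -66, "rz": -8},
    {"dx": 72, "dy": -99, "rz": -12},
    {"dx": 96, "dy": -132, "rz": -16},
    {"dx": 120, "dy": -165, "rz": -20}
  ]
}}

```text
$.deltas[0]: bad value
```

Call:
{"op": "send_rows", "data": {
  "deltas": [
    {"dx": 8, "dy": -39, "rz": -4},
    {"dx": 16, "dy": -78, "rz": -8},
    {"dx": 24, "dy": -117, "rz": -12},
    {"dx": 32, "dy": -156, "rz": -16},
    {"dx": 40, "dy": -195, "rz": -20}
  ]
}}

```text
$.deltas[0]: bad value
```

Call:
{"op": "send_rows", "data": {
  "deltas": [
    {"dx": 0, "dy": -40, "rz": -4},
    {"dx": 0, "dy": -80, "rz": -8},
    {"dx": 0, "dy": -120, "rz": -12},
    {"dx": 0, "dy": -160, "rz": -16},
    {"dx": 0, "dy": -200, "rz": -20}
  ]
}}

```text
$.deltas[0]: bad value
```

Call:
{"op": "send_rows", "data": {
  "deltas": [
    {"dx": -10, "dy": -40, "rz": -4},
    {"dx": -20, "dy": -80, "rz": -8},
    {"dx": -30, "dy": -120, "rz": -12},
    {"dx": -40, "dy": -160, "rz": -16},
    {"dx": -50, "dy": -200, "rz": -20}
  ]
}}

```text
$.deltas[0]: bad value
```

```bash
python3 - <<'E'
from h import *
from bench import r
f=r.grab_frame("wrist"); pickle.dump(f,open("w.pkl","wb")); cv2.imwrite("pics/w0.png",f["frame"])
o=r.get_obs(); print(o["clock"],o["tcp_pos"],o["joints"],R.from_rotvec(o["orientation"]).as_matrix())
E
```

```text
0.15 [0.1706918  0.65262901 0.24155906] [-1.42306755  0.47762638  0.02232588  1.55617403 -0.01149813  1.10929563
 -0.08308178] [[-9.67468043e-01  2.52993118e-01 -2.62187478e-04]
 [ 2.52993239e-01  9.67467104e-01 -1.35039906e-03]
 [-8.79839095e-05 -1.37279960e-03 -9.99999054e-01]]
```

View pics/w0.png

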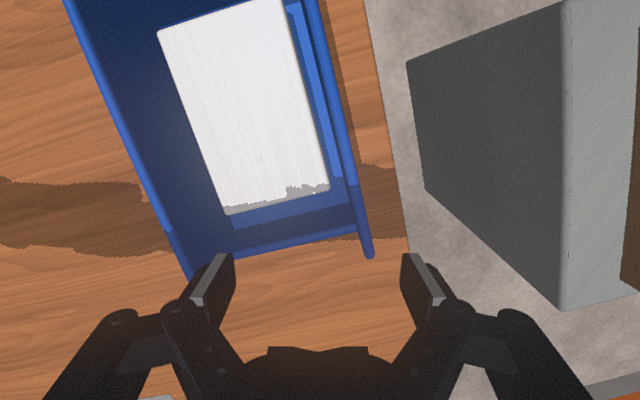

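All the moves were refused, because each row needs all six fields. The arm is still at its start over the blue bin, so I'm resending.

Call:
{"op": "send_rows", "data": {
  "deltas": [
    {"dx": 36, "dy": -18, "dz": 0, "rx": 0, "ry": 0, "rz": -4},
    {"dx": 72, "dy": -36, "dz": 0, "rx": 0, "ry": 0, "rz": -8},
    {"dx": 108, "dy": -54, "dz": 0, "rx": 0, "ry": 0, "rz": -12},
    {"dx": 144, "dy": -72, "dz": 0, "rx": 0, "ry": 0, "rz": -16},
    {"dx": 180, "dy": -90, "dz": 0, "rx": 0, "ry": 0, "rz": -20}
  ],
  "jaw": 85,
  "newtons": 80
}}

```text
clock: 0.57
tcp_pos: [0.3522, 0.5618, 0.2421]
orientation: [-0.94, -2.997, 0.001]
contact_force: [0.1, -0.3, 0.4]
grip_width: 0.0851
gripper_force: 0.0
```

Call:
{"op": "send_rows", "data": {
  "deltas": [
    {"dx": 24, "dy": -33, "dz": 0, "rx": 0, "ry": 0, "rz": -4},
    {"dx": 48, "dy": -66, "dz": 0, "rx": 0, "ry": 0, "rz": -8},
    {"dx": 72, "dy": -99, "dz": 0, "rx": 0, "ry": 0, "rz": -12},
    {"dx": 96, "dy": -132, "dz": 0, "rx": 0, "ry": 0, "rz": -16},
    {"dx": 120, "dy": -165, "dz": 0, "rx": 0, "ry": 0, "rz": -20}
  ]
}}

```text
clock: 0.98
tcp_pos: [0.4715, 0.3962, 0.2421]
orientation: [-1.447, -2.788, 0.0]
contact_force: [0.6, 0.2, 0.6]
grip_width: 0.0849
gripper_force: 0.0
```

Call:
{"op": "send_rows", "data": {
  "deltas": [
    {"dx": 8, "dy": -39, "dz": 0, "rx": 0, "ry": 0, "rz": -4},
    {"dx": 16, "dy": -78, "dz": 0, "rx": 0, "ry": 0, "rz": -8},
    {"dx": 24, "dy": -117, "dz": 0, "rx": 0, "ry": 0, "rz": -12},
    {"dx": 32, "dy": -156, "dz": 0, "rx": 0, "ry": 0, "rz": -16},
    {"dx": 40, "dy": -195, "dz": 0, "rx": 0, "ry": 0, "rz": -20}
  ]
}}

```text
clock: 1.4
tcp_pos: [0.5107, 0.201, 0.2422]
orientation: [-1.909, -2.495, 0.0]
contact_force: [1.2, -0.1, 0.7]
grip_width: 0.0848
gripper_force: 0.0
```

Call:
{"op": "send_rows", "data": {
  "deltas": [
    {"dx": 0, "dy": -40, "dz": 0, "rx": 0, "ry": 0, "rz": -4},
    {"dx": 0, "dy": -80, "dz": 0, "rx": 0, "ry": 0, "rz": -8},
    {"dx": 0, "dy": -120, "dz": 0, "rx": 0, "ry": 0, "rz": -12},
    {"dx": 0, "dy": -160, "dz": 0, "rx": 0, "ry": 0, "rz": -16},
    {"dx": 0, "dy": -200, "dz": 0, "rx": 0, "ry": 0, "rz": -20}
  ]
}}

```text
clock: 1.82
tcp_pos: [0.5102, 0.0012, 0.2424]
orientation: [-2.313, -2.125, -0.001]
contact_force: [0.5, 0.2, 0.6]
grip_width: 0.0848
gripper_force: 0.0
```

Call:
{"op": "send_rows", "data": {
  "deltas": [
    {"dx": -10, "dy": -40, "dz": 0, "rx": 0, "ry": 0, "rz": -4},
    {"dx": -20, "dy": -80, "dz": 0, "rx": 0, "ry": 0, "rz": -8},
    {"dx": -30, "dy": -120, "dz": 0, "rx": 0, "ry": 0, "rz": -12},
    {"dx": -40, "dy": -160, "dz": 0, "rx": 0, "ry": 0, "rz": -16},
    {"dx": -50, "dy": -200, "dz": 0, "rx": 0, "ry": 0, "rz": -20}
  ]
}}

```text
clock: 2.23
tcp_pos: [0.4598, -0.1986, 0.2424]
orientation: [-2.647, -1.692, -0.001]
contact_force: [-0.0, 0.6, 0.8]
grip_width: 0.0854
gripper_force: 0.0
```

```bash
python3 - <<'E'
from h import *
from bench import r
f=r.grab_frame("wrist"); pickle.dump(f,open("w.pkl","wb")); cv2.imwrite("pics/w1.png",f["frame"])
o=r.get_obs(); print(o["clock"],o["tcp_pos"],o["joints"]); print(R.from_rotvec(o["orientation"]).as_matrix().round(3))
E
```

```text
2.2833 [ 0.45673163 -0.2073106   0.24310382] [-0.33944778  0.22212715  0.74902839  2.00006734 -0.17722654  0.98268197
  0.04816618]
[[ 0.433  0.901  0.001]
 [ 0.901 -0.433 -0.004]
 [-0.003  0.002 -1.   ]]
```

View pics/w1.png

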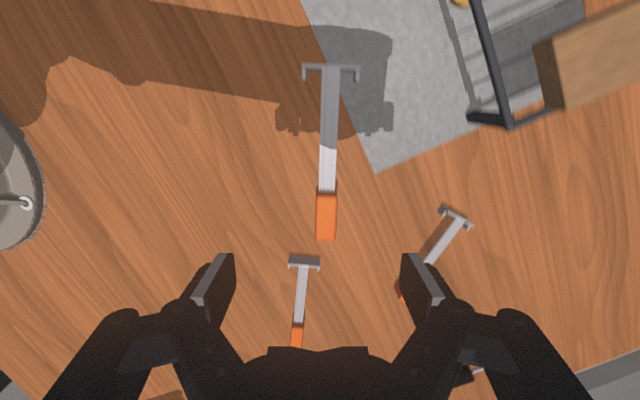

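Wrist view: the large rake points up the image, handle at (326,215) and blade at (330,70). The smaller rake's blade is just behind the handle at (304,262).

```bash
python3 - <<'E'
from h import *
f=pickle.load(open("w.pkl","rb")); P=cloud(f); hsv=cv2.cvtColor(f["frame"],cv2.COLOR_BGR2HSV)
m=np.zeros(hsv.shape[:2],bool); m[185:245,305:345]=1
o=m&(hsv[...,1]>200)&(hsv[...,0]<14)&(P[...,2]>.042)
q=P[o];print(len(q),np.median(q[:,2])); print(cv2.minAreaRect((q[:,:2]*1000).astype(np.float32)))
m[:]=0;m[60:188,295:365]=1
s=P[m&(P[...,2]>.024)&(P[...,2]<.045)];print(len(s),np.median(s[:,2]))
# strip direction
h=np.array(cv2.minAreaRect((q[:,:2]*1000).astype(np.float32))[0])/1000
d=s[:,:2]-h; t=np.radians(64); a=d@[np.cos(t),np.sin(t)]; b=d@[-np.sin(t),np.cos(t)]
k=(a>.04)&(a<.15)&(abs(b)<.02); p=np.polyfit(a[k],b[k],1); print("yaw",64+np.degrees(p[0]),"offset",p[1],"blade reach",a.max(),b[a>.15].min(),b[a>.15].max())
print("small rake px",P[262,290],P[262,304],P[258,318])
E
```

```text
0 nan
((0.0, 0.0), (0.0, 0.0), 0.0)
2485 0.03366340588137823
  return _methods._mean(a, axis=axis, dtype=dtype,
  ret = ret.dtype.type(ret / rcount)
Traceback (most recent call last):
TypeError: expected non-empty vector for x
```

```bash
python3 - <<'E'
from h import *
f=pickle.load(open("w.pkl","rb")); P=cloud(f); hsv=cv2.cvtColor(f["frame"],cv2.COLOR_BGR2HSV)
print(hsv[215,326],P[215,326],P[100,330],hsv[240,380],P[240,380])
m=np.zeros(hsv.shape[:2],bool); m[185:245,305:345]=1
q=P[m&(P[...,2]>.042)&(P[...,2]<.06)];print(len(q),np.median(q[:,2])); rc=cv2.minAreaRect((q[:,:2]*1000).astype(np.float32));print(rc)
m[:]=0;m[60:188,295:365]=1
s=P[m&(P[...,2]>.024)&(P[...,2]<.045)]
h=np.array(rc[0])/1000
d=s[:,:2]-h; t=np.radians(64); a=d@[np.cos(t),np.sin(t)]; b=d@[-np.sin(t),np.cos(t)]
k=(a>.04)&(a<.15)&(abs(b)<.02); p=np.polyfit(a[k],b[k],1); print("yaw",64+np.degrees(p[0]),"offset",p[1],"blade reach",a.max(),b[a>.15].min(),b[a>.15].max())
print("small rake px",P[262,290],P[262,304],P[258,318])
E
```

```text
[ 11 170 230] [ 0.44855306 -0.24892043  0.05165554] [ 0.5068872  -0.13159796  0.03373892] [ 12 145 164] [ 0.49540387 -0.33679222  0.00060929]
987 0.05037565704683228
((447.07489013671875, -251.40664672851562), (58.795074462890625, 25.97020721435547), 64.24708557128906)
yaw 63.80876033414759 offset 9.790419267650968e-05 blade reach 0.1733735859299916 -0.03170741803354766 0.03167705328249552
small rake px [ 0.37000839 -0.30386854  0.02222773] [ 0.38668334 -0.31367957  0.01908023] [ 0.40408468 -0.32276265  0.00680318]
```

Call:
{"op": "send_rows", "data": {
  "deltas": [
    {"dx": -5, "dy": -18, "dz": -30, "rx": 0, "ry": 0, "rz": 0},
    {"dx": -10, "dy": -36, "dz": -60, "rx": 0, "ry": 0, "rz": 0},
    {"dx": -14, "dy": -54, "dz": -90, "rx": 0, "ry": 0, "rz": 0},
    {"dx": -14, "dy": -54, "dz": -110, "rx": 0, "ry": 0, "rz": 0},
    {"dx": -14, "dy": -54, "dz": -110, "rx": 0, "ry": 0, "rz": 0}
  ]
}}

```text
clock: 2.7
tcp_pos: [0.4438, -0.2505, 0.1287]
orientation: [-2.642, -1.691, 0.008]
contact_force: [-0.4, 0.1, -0.0]
grip_width: 0.0845
gripper_force: 0.0
```

Call:
{"op": "send_rows", "data": {
  "deltas": [
    {"dx": 0, "dy": 0, "dz": 0, "rx": 0, "ry": 0, "rz": 0},
    {"dx": 0, "dy": 0, "dz": 0, "rx": 0, "ry": 0, "rz": 0}
  ]
}}

```text
clock: 2.87
tcp_pos: [0.4477, -0.2507, 0.1333]
orientation: [2.643, 1.697, 0.001]
contact_force: [0.4, 0.5, 0.5]
grip_width: 0.0849
gripper_force: 0.0
```

Call:
{"op": "send_rows", "data": {
  "deltas": [
    {"dx": -1, "dy": -1, "dz": -35, "rx": 0, "ry": 0, "rz": 0},
    {"dx": -1, "dy": -1, "dz": -70, "rx": 0, "ry": 0, "rz": 0},
    {"dx": -1, "dy": -1, "dz": -95, "rx": 0, "ry": 0, "rz": 0},
    {"dx": -1, "dy": -1, "dz": -110, "rx": 0, "ry": 0, "rz": 0},
    {"dx": -1, "dy": -1, "dz": -110, "rx": 0, "ry": 0, "rz": 0}
  ]
}}

```text
clock: 3.28
tcp_pos: [0.4459, -0.2506, 0.0213]
orientation: [-2.641, -1.697, 0.001]
contact_force: [-0.5, 0.7, 0.6]
grip_width: 0.0851
gripper_force: 0.0
```

Call:
{"op": "send_rows", "data": {
  "deltas": [
    {"dx": 0, "dy": 0, "dz": 0, "rx": 0, "ry": 0, "rz": 0},
    {"dx": 0, "dy": 0, "dz": 0, "rx": 0, "ry": 0, "rz": 0},
    {"dx": 0, "dy": 0, "dz": 0, "rx": 0, "ry": 0, "rz": 0},
    {"dx": 0, "dy": 0, "dz": 0, "rx": 0, "ry": 0, "rz": 0},
    {"dx": 0, "dy": 0, "dz": 0, "rx": 0, "ry": 0, "rz": 0}
  ],
  "jaw": 10,
  "newtons": 80
}}

```text
clock: 3.7
tcp_pos: [0.4466, -0.2521, 0.0234]
orientation: [2.643, 1.695, 0.002]
contact_force: [-2.7, 3.9, 52.2]
grip_width: 0.0255
gripper_force: 70.1
```

Call:
{"op": "send_rows", "data": {
  "deltas": [
    {"dx": 0, "dy": 0, "dz": 0, "rx": 0, "ry": 0, "rz": 0},
    {"dx": 0, "dy": 0, "dz": 0, "rx": 0, "ry": 0, "rz": 0},
    {"dx": 0, "dy": 0, "dz": 0, "rx": 0, "ry": 0, "rz": 0},
    {"dx": 0, "dy": 0, "dz": 0, "rx": 0, "ry": 0, "rz": 0},
    {"dx": 0, "dy": 0, "dz": 0, "rx": 0, "ry": 0, "rz": 0}
  ]
}}

```text
clock: 4.12
tcp_pos: [0.4469, -0.2523, 0.0236]
orientation: [2.643, 1.695, 0.003]
contact_force: [-0.3, 1.1, 9.1]
grip_width: 0.0254
gripper_force: 79.4
```

Call:
{"op": "send_rows", "data": {
  "deltas": [
    {"dx": 0, "dy": 0, "dz": 8, "rx": 0, "ry": 0, "rz": 0},
    {"dx": 0, "dy": 0, "dz": 16, "rx": 0, "ry": 0, "rz": 0},
    {"dx": 0, "dy": 0, "dz": 25, "rx": 0, "ry": 0, "rz": 0},
    {"dx": 0, "dy": 15, "dz": 25, "rx": 0, "ry": 0, "rz": -5},
    {"dx": 0, "dy": 30, "dz": 25, "rx": 0, "ry": 0, "rz": -11}
  ]
}}

```text
clock: 4.53
tcp_pos: [0.4462, -0.2228, 0.0487]
orientation: [2.798, 1.425, 0.003]
contact_force: [0.3, 1.0, -1.9]
grip_width: 0.0252
gripper_force: 78.3
```

Call:
{"op": "send_rows", "data": {
  "deltas": [
    {"dx": 0, "dy": 18, "dz": 0, "rx": 0, "ry": 0, "rz": -6},
    {"dx": 0, "dy": 36, "dz": 0, "rx": 0, "ry": 0, "rz": -12},
    {"dx": -2, "dy": 54, "dz": 0, "rx": 0, "ry": 0, "rz": -18},
    {"dx": -4, "dy": 72, "dz": 0, "rx": 0, "ry": 0, "rz": -24},
    {"dx": -5, "dy": 90, "dz": 0, "rx": 0, "ry": 0, "rz": -30}
  ]
}}

```text
clock: 4.95
tcp_pos: [0.4406, -0.1309, 0.048]
orientation: [-3.072, -0.654, -0.001]
contact_force: [-0.4, -0.1, -3.0]
grip_width: 0.025
gripper_force: 78.3
```

Call:
{"op": "send_rows", "data": {
  "deltas": [
    {"dx": 0, "dy": 15, "dz": 0, "rx": 0, "ry": 0, "rz": -6},
    {"dx": -1, "dy": 30, "dz": 0, "rx": 0, "ry": 0, "rz": -12},
    {"dx": -2, "dy": 43, "dz": 0, "rx": 0, "ry": 0, "rz": -18},
    {"dx": -2, "dy": 47, "dz": 0, "rx": 0, "ry": 0, "rz": -22},
    {"dx": -2, "dy": 47, "dz": 0, "rx": 0, "ry": 0, "rz": -22}
  ]
}}

```text
clock: 5.37
tcp_pos: [0.4389, -0.0831, 0.0476]
orientation: [-3.14, -0.065, 0.0]
contact_force: [0.3, 0.0, -2.4]
grip_width: 0.0252
gripper_force: 78.5
```

```bash
python3 - <<'E'
from h import *
from bench import r
f=r.grab_frame("top"); pickle.dump(f,open("t2.pkl","wb"))
a=cv2.resize(f["frame"][80:230,270:420],(600,600),interpolation=cv2.INTER_CUBIC)
cv2.imwrite("pics/m1.png",a)
f=r.grab_frame("wrist"); pickle.dump(f,open("w2.pkl","wb")); cv2.imwrite("pics/w2.png",f["frame"])
o=r.get_obs(); print(o["clock"],o["tcp_pos"],o["joints"],o["contact_force"],o["moment"]); print(R.from_rotvec(o["orientation"]).as_matrix().round(3))
E
```

```text
5.4667 [ 0.43900805 -0.08487985  0.04775751] [-0.61611272  0.59315704  0.85253333  2.27301428 -0.81722766  0.61514888
 -0.66792368] [-0.40333104  0.99118974 -2.07082815] [-0.02921662  0.04284086  0.02233056]
[[ 0.999  0.044  0.001]
 [ 0.044 -0.999 -0.   ]
 [ 0.001  0.    -1.   ]]
```

View pics/w2.png

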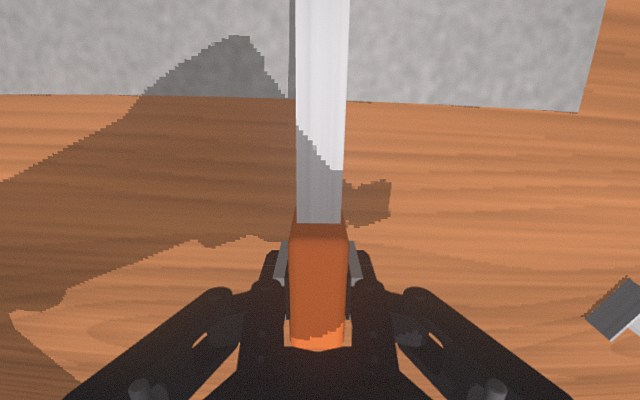

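The rake is held straight in the fingers. Next I'll measure the blade (height, ends) and re-check the ring against it.

```bash
python3 - <<'E'
from h import *
from bench import r
g=r.grab_frame("side"); cv2.imwrite("pics/s2.png",cv2.resize(g["frame"][90:290,260:500],None,fx=2.5,fy=2.5))
for n,f in (("top",pickle.load(open("t2.pkl","rb"))),("side",g)):
    P=cloud(f); k=(P[...,0]>.585)&(P[...,0]<.63)&(P[...,2]>.045)&(P[...,2]<.075)&(abs(P[...,1]+.08)<.06)
    q=P[k]; print(n,len(q), q.min(0) if len(q) else 0,q.max(0) if len(q) else 0, np.median(q,0))
    hsv=cv2.cvtColor(f["frame"],cv2.COLOR_BGR2HSV)
    y=(hsv[...,0]>17)&(hsv[...,0]<32)&(hsv[...,1]>120)&(hsv[...,2]>90)&(abs(P[...,0]-.688)<.03)&(abs(P[...,1]+.085)<.03)
    v,u=np.nonzero(y); c=plane(f,np.c_[u,v],.012); print("brass",len(u),cv2.minEnclosingCircle((c[:,:2]*1000).astype(np.float32)) if len(u) else 0)
E
```

```text
top 102 [ 0.58560686 -0.11001375  0.04562691] [ 0.61068445 -0.04702203  0.06156193] [ 0.60373754 -0.07963846  0.05437666]
brass 66 ((689.74853515625, -83.05598449707031), 17.28314971923828)
side 142 [ 0.58510677 -0.11297966  0.04517503] [ 0.61124455 -0.04758273  0.05975776] [ 0.60502594 -0.08245003  0.05552488]
brass 52 ((684.1472778320312, -88.81219482421875), 17.595491409301758)
```

View pics/s2.png

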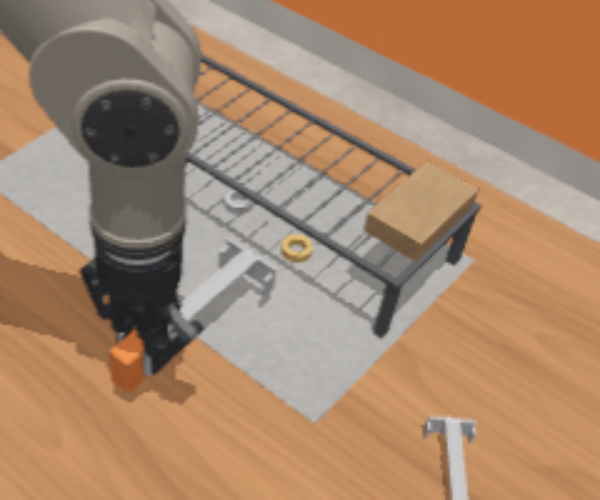

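Side view: the blade is level in front of the shelf and the brass ring (298,247) lies just behind the edge, in line with it. Blade centre is y≈-79 against the ring's -86, and the inner face is x≈608.

```bash
python3 -c "
import pickle;print(pickle.load(open('w2.pkl','rb'))['xyz'])
from bench import r;o=r.get_obs();print(o['tcp_pos'],o['orientation'])"
```

```text
[ 0.52328516 -0.07977769  0.1800896 ]
[ 0.43901469 -0.08523783  0.04774541] [3.14078332e+00 6.76404843e-02 1.17343303e-03]
```

Call:
{"op": "send_rows", "data": {
  "deltas": [
    {"dx": 20, "dy": -1, "dz": 0, "rx": 0, "ry": 0, "rz": -1},
    {"dx": 40, "dy": -2, "dz": 0, "rx": 0, "ry": 0, "rz": -1.5},
    {"dx": 60, "dy": -2, "dz": 0, "rx": 0, "ry": 0, "rz": -1.5},
    {"dx": 60, "dy": -2, "dz": 0, "rx": 0, "ry": 0, "rz": -1.5}
  ]
}}

```text
clock: 5.85
tcp_pos: [0.5035, -0.0877, 0.0481]
orientation: [3.14, 0.027, 0.008]
contact_force: [1.7, -0.3, -1.7]
grip_width: 0.0252
gripper_force: 78.6
```

Call:
{"op": "send_rows", "data": {
  "deltas": [
    {"dx": 20, "dy": 0, "dz": 0, "rx": 0, "ry": 0, "rz": 0},
    {"dx": 40, "dy": 0, "dz": 0, "rx": 0, "ry": 0, "rz": 0},
    {"dx": 55, "dy": 0, "dz": 0, "rx": 0, "ry": 0, "rz": 0},
    {"dx": 55, "dy": 0, "dz": 0, "rx": 0, "ry": 0, "rz": 0},
    {"dx": 55, "dy": 0, "dz": 0, "rx": 0, "ry": 0, "rz": 0}
  ]
}}

```text
clock: 6.27
tcp_pos: [0.5537, -0.0878, 0.0473]
orientation: [3.141, 0.024, -0.0]
contact_force: [-0.5, -0.4, -1.5]
grip_width: 0.0252
gripper_force: 78.5
```

```bash
python3 - <<'E'
from h import *
from bench import r
g=r.grab_frame("side"); t=r.grab_frame("top")
im=np.hstack([cv2.resize(g["frame"][130:230,310:430],(480,400),interpolation=cv2.INTER_CUBIC),cv2.resize(t["frame"][115:185,305:375],(320,400))[:, :320]])
cv2.imwrite("pics/s3.png",im)
P=cloud(g); k=(P[...,0]>.70)&(P[...,0]<.745)&(P[...,2]>.035)&(P[...,2]<.07)&(abs(P[...,1]+.085)<.05)
q=P[k]; print(len(q),q.min(0),q.max(0)); print(r.get_obs()["tcp_pos"])
E
```

```text
150 [ 0.70020271 -0.12055247  0.03510307] [ 0.72597795 -0.05589221  0.05971634]
[ 0.55237289 -0.08761184  0.04718645]
```

View pics/s3.png

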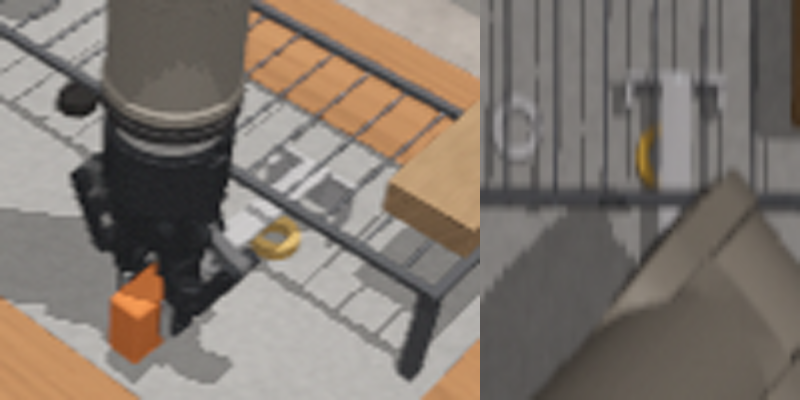

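The blade is behind and centred on the ring: in the right crop the blade spans columns 612-720 at row ~80 and the ring is centred near (660,155). Lowering, then dragging.

Call:
{"op": "send_rows", "data": {
  "deltas": [
    {"dx": 0, "dy": 0, "dz": -8, "rx": 0, "ry": 0, "rz": 0},
    {"dx": 0, "dy": 0, "dz": -16, "rx": 0, "ry": 0, "rz": 0},
    {"dx": 0, "dy": 0, "dz": -22, "rx": 0, "ry": 0, "rz": 0},
    {"dx": 0, "dy": 0, "dz": -22, "rx": 0, "ry": 0, "rz": 0},
    {"dx": 0, "dy": 0, "dz": -22, "rx": 0, "ry": 0, "rz": 0}
  ]
}}

```text
clock: 6.78
tcp_pos: [0.5532, -0.087, 0.0247]
orientation: [-3.141, -0.023, 0.002]
contact_force: [0.3, -0.2, -1.8]
grip_width: 0.0249
gripper_force: 78.7
```

Call:
{"op": "send_rows", "data": {
  "deltas": [
    {"dx": -8, "dy": 0, "dz": 0, "rx": 0, "ry": 0, "rz": 0},
    {"dx": -16, "dy": 0, "dz": 0, "rx": 0, "ry": 0, "rz": 0},
    {"dx": -24, "dy": 0, "dz": 0, "rx": 0, "ry": 0, "rz": 0},
    {"dx": -32, "dy": 0, "dz": 0, "rx": 0, "ry": 0, "rz": 0},
    {"dx": -40, "dy": 0, "dz": 0, "rx": 0, "ry": 0, "rz": 0}
  ]
}}

```text
clock: 7.2
tcp_pos: [0.5126, -0.0869, 0.0254]
orientation: [-3.141, -0.023, 0.0]
contact_force: [0.0, 0.0, -1.4]
grip_width: 0.0252
gripper_force: 78.7
```

Call:
{"op": "send_rows", "data": {
  "deltas": [
    {"dx": -8, "dy": 0, "dz": 0, "rx": 0, "ry": 0, "rz": 0},
    {"dx": -16, "dy": 0, "dz": 0, "rx": 0, "ry": 0, "rz": 0},
    {"dx": -24, "dy": 0, "dz": 0, "rx": 0, "ry": 0, "rz": 0},
    {"dx": -32, "dy": 0, "dz": 0, "rx": 0, "ry": 0, "rz": 0},
    {"dx": -40, "dy": 0, "dz": 0, "rx": 0, "ry": 0, "rz": 0}
  ]
}}

```text
clock: 7.62
tcp_pos: [0.473, -0.087, 0.0254]
orientation: [3.141, 0.023, 0.0]
contact_force: [0.0, -0.8, -3.2]
grip_width: 0.0253
gripper_force: 78.4
```

Call:
{"op": "send_rows", "data": {
  "deltas": [
    {"dx": -8, "dy": 0, "dz": 0, "rx": 0, "ry": 0, "rz": 0},
    {"dx": -16, "dy": 0, "dz": 0, "rx": 0, "ry": 0, "rz": 0},
    {"dx": -22, "dy": 0, "dz": 0, "rx": 0, "ry": 0, "rz": 0},
    {"dx": -28, "dy": 0, "dz": 0, "rx": 0, "ry": 0, "rz": 0},
    {"dx": -30, "dy": 0, "dz": 0, "rx": 0, "ry": 0, "rz": 0}
  ]
}}

```text
clock: 8.03
tcp_pos: [0.4426, -0.0869, 0.0253]
orientation: [-3.141, -0.022, 0.001]
contact_force: [0.6, 0.4, -1.8]
grip_width: 0.025
gripper_force: 78.5
```

```bash
python3 - <<'E'
from h import *
from bench import r
g=r.grab_frame("side"); 
cv2.imwrite("pics/s4.png",cv2.resize(g["frame"][90:290,260:500],None,fx=2.5,fy=2.5))
P=cloud(g); k=(P[...,0]>.585)&(P[...,0]<.64)&(P[...,2]>.02)&(P[...,2]<.07)&(abs(P[...,1]+.085)<.05)
q=P[k]; print(len(q),q.min(0),q.max(0)); print(r.get_obs()["tcp_pos"],r.get_obs()["contact_force"])
E
```

```text
150 [ 0.58563582 -0.11981055  0.02109325] [ 0.61483725 -0.0551784   0.03688519]
[ 0.442759   -0.08694744  0.02529397] [-0.84491564 -0.49156535 -2.54348143]
```

View pics/s4.png

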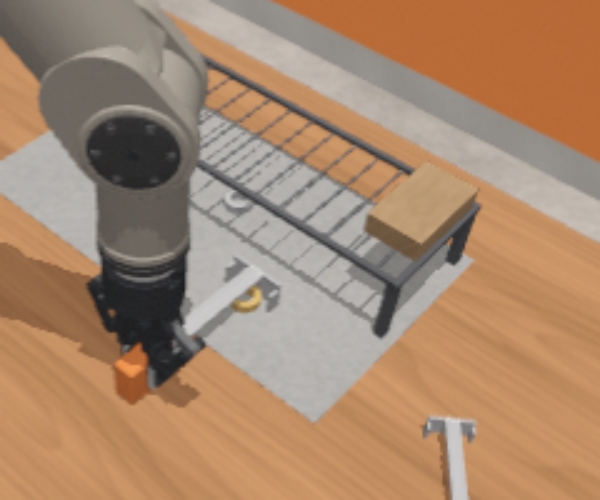

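The ring (247,298) sits inside the blade, well in front of the edge (blade's far side x≈615, edge 645). Setting the rake down and releasing.

Call:
{"op": "send_rows", "data": {
  "deltas": [
    {"dx": 0, "dy": 0, "dz": -1, "rx": 0, "ry": 0, "rz": 0},
    {"dx": 0, "dy": 0, "dz": -1.5, "rx": 0, "ry": 0, "rz": 0},
    {"dx": 0, "dy": 0, "dz": -1.5, "rx": 0, "ry": 0, "rz": 0}
  ]
}}

```text
clock: 8.33
tcp_pos: [0.4442, -0.0869, 0.0237]
orientation: [3.141, 0.024, 0.0]
contact_force: [0.1, -0.8, -3.1]
grip_width: 0.025
gripper_force: 78.5
```

Call:
{"op": "send_rows", "data": {
  "deltas": [
    {"dx": 0, "dy": 0, "dz": 0, "rx": 0, "ry": 0, "rz": 0},
    {"dx": 0, "dy": 0, "dz": 0, "rx": 0, "ry": 0, "rz": 0},
    {"dx": 0, "dy": 0, "dz": 0, "rx": 0, "ry": 0, "rz": 0},
    {"dx": 0, "dy": 0, "dz": 0, "rx": 0, "ry": 0, "rz": 0},
    {"dx": 0, "dy": 0, "dz": 0, "rx": 0, "ry": 0, "rz": 0}
  ],
  "jaw": 80
}}

```text
clock: 8.75
tcp_pos: [0.4439, -0.087, 0.0239]
orientation: [3.141, 0.023, 0.0]
contact_force: [-0.7, -0.2, 0.3]
grip_width: 0.08
gripper_force: 0.0
```

Call:
{"op": "send_rows", "data": {
  "deltas": [
    {"dx": 0, "dy": 0, "dz": 20, "rx": 0, "ry": 0, "rz": 0},
    {"dx": 0, "dy": 0, "dz": 50, "rx": 0, "ry": 0, "rz": 0},
    {"dx": 0, "dy": 0, "dz": 85, "rx": 0, "ry": 0, "rz": 0},
    {"dx": 0, "dy": 0, "dz": 120, "rx": 0, "ry": 0, "rz": 0},
    {"dx": 0, "dy": 0, "dz": 150, "rx": 0, "ry": 0, "rz": 0}
  ]
}}

```text
clock: 9.17
tcp_pos: [0.4435, -0.0874, 0.1755]
orientation: [3.141, 0.021, -0.0]
contact_force: [0.6, 0.5, 0.5]
grip_width: 0.0799
gripper_force: 0.0
```

Call:
{"op": "send_rows", "data": {
  "deltas": [
    {"dx": 0, "dy": 0, "dz": 0, "rx": 0, "ry": 0, "rz": 0},
    {"dx": 0, "dy": 0, "dz": 0, "rx": 0, "ry": 0, "rz": 0},
    {"dx": 0, "dy": 0, "dz": 0, "rx": 0, "ry": 0, "rz": 0}
  ]
}}

```text
clock: 9.42
tcp_pos: [0.4434, -0.0864, 0.1733]
orientation: [-3.141, -0.024, 0.001]
contact_force: [-1.2, -0.6, -0.1]
grip_width: 0.0802
gripper_force: 0.0
```

```bash
python3 - <<'E'
from h import *
from bench import r
g=r.grab_frame("side"); w=r.grab_frame("wrist")
cv2.imwrite("pics/s5.png",np.hstack([cv2.resize(g["frame"][90:290,260:500],(480,400)),cv2.resize(w["frame"],(320,200)).repeat(1,0) if 0 else cv2.copyMakeBorder(cv2.resize(w["frame"],(320,200)),0,200,0,0,0)]))
o=r.get_obs();print(o["tcp_pos"],o["grip_width"],o["clock"])
E
```

```text
[ 0.44290852 -0.08673557  0.17281539] 0.08002343376376318 9.5167
```

View pics/s5.png

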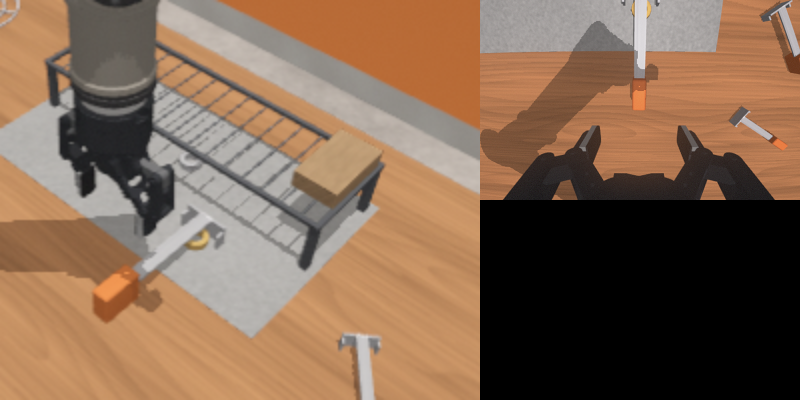

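The rake lies flat with the brass ring at its blade (198,238), both in front of the shelf. The gripper is clear and the steel ring (190,160) hasn't moved.

```bash
python3 -c "
from bench import r;print(r.hand_in())"
```

```text
the job is handed in; nothing more can be done
None
```

I dragged the brass ring out with the largest rake; both now lie in front of the shelf, the rake let go flat on the bench, and I handed the job in at about 9.5 s (the steel ring is seen in place; the foot and fan were not re-checked at the end).

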